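Release the charged battery and trap it in the lane

TASK

Undock the charged garden-tool battery, the one in the charger with the green lamp: press its orange release button with one finger and, with the button still down, trap the pack with the other finger as it pops forward, before it slides off the charger's open front. The pack is never lifted or carried; leave the pack under the red lamp docked and everything else on the bench where it is. Finish holding it so, with the popped pack at rest in its lane against your finger, ready for me to take.

Things in the scene. Friction and masses are not known exactly. Their poses are not given: they have to be found in the camera images.
- dock_ready: grey battery charger fixed to the bench, 246 mm long (x), 130 mm wide (y), GREEN lamp bar (50 x 12 mm) on top of its rear end (x = 78 to 142 mm, 124 mm tall). Origin on the bench under the lane's middle; z up; the pack's lane runs along x, its open front at -x; the release button stands at +y on a pod (x = -91 to -35, y = 43 to 84 mm, 52 mm tall).
- dock_ready_edge (a point): middle of the front edge of that charger's deck, at x = -100 mm, y = 0, z = 30 mm in its frame. The slippery deck slopes down to it at 16 degrees and has no stop there. The lane is 76 mm wide, centred on y = 0, between guide walls 6 mm thick that stand 12 mm above the deck.
- button_ready (a joint): the orange release button of the green-lamp charger: 0 up, 0.010 m fully down. It goes straight down and springs back (2.5 N to start, 5 N fully down). It lowers a catch in the deck just ahead of the pack; from about 6 mm down the pack is free.
- button_ready_top (a point): centre of the top of the button's cap (moves with it): 40 mm (x) by 30 mm (y), level, 66 mm above the bench when up, 56 mm when down, at x = -63 mm, y = +63 mm in the charger's frame. It stands beside the lane: a second finger 50 to 90 mm from the first (middle to middle), towards -y, hangs in the lane ahead of the pack.
- ejector_ready (a joint): the spring ejector behind that pack: about 0 m pressed in, 0.015 m out. Once the catch is down it kicks the pack forward (5 N falling to 2 N); then the pack slides on by its own weight, off the open front in under a second, unless something stands in its way.
- pack_ready: the charged pack in the green-lamp charger, loose: 105 mm long, 73 mm wide, 52 mm high square to the deck, 0.5 to 0.72 kg, black with a blue top. Origin at the middle of its lower front edge: docked, x = -18 mm, y = 0, z = 53 mm in the charger's frame. The box leans with the deck, but its frame is parallel to the charger's while it lies in the lane.
- pack_ready_nose (a point): middle of the top edge of the pack's black front face, the part that meets an upright finger first. The face is 36 mm high, square to the deck, so it leans forward; docked, this edge is at x = -28 mm, z = 88 mm in the charger's frame, 35 mm behind the button's middle. The blue top starts 18 mm farther back.
- dock_busy: grey battery charger fixed to the bench, 246 mm long (x), 130 mm wide (y), RED lamp bar (50 x 12 mm) on top of its rear end (x = 78 to 142 mm, 124 mm tall). Origin on the bench under the lane's middle; z up; the pack's lane runs along x, its open front at -x; the release button stands at +y. Same shape as the other charger.
- pack_busy: the pack still charging in the red-lamp charger; same form and origin as the other pack.
- spare_pack: a third battery pack like the other two (105 x 73 x 52 mm), lying flat and level on the bench; origin at the middle of its underside; loose
- can_a: gold drink can, 66 mm across, 122 mm tall, upright; origin at the centre of its underside; loose
- can_b: red drink can, 66 mm across, 122 mm tall, upright; origin at the centre of its underside; loose
- screwdriver: red-handled screwdriver, 200 mm long, lying on the bench; origin about half-way along it, under it; loose
- tape_roll: yellow roll of tape, 96 mm across, 25 mm high, lying flat; origin at the centre of its underside; loose
- screw_jar: glass jar with a brass cap, 64 mm across, 85 mm tall, upright; origin at the centre of its underside; loose
- pruning_shears: red-handled pruning shears, 190 mm long, lying flat; origin under their pivot; loose
Mind the look-alikes: they are no part of the job. Leave any turquoise look-alike of the pack_ready alone.

How it is judged:
On the way:
1. with the button still down, the popped pack lies trapped at rest against a finger (x of pack_ready in the frame of dock_ready between -0.09 and -0.028 m and contact force between the fingers and pack_ready above 0.2 N and linear speed of pack_ready below 0.02 m/s and value of joint button_ready above 0.005 m), for 0.3 s.
At the end, for the whole second after the job is handed in: the green-lamp charger's pack has popped out by 10 mm or more, its front still 10 mm or more short of the deck's front edge, flat in its lane (0.15 rad), at rest (20 mm/s), pressing on a finger with at least 0.2 N; the pack under the red lamp still docked (8 mm) (x of pack_ready in the frame of dock_ready between -0.09 and -0.028 m and contact force between the fingers and pack_ready above 0.2 N and linear speed of pack_ready below 0.02 m/s and z of pack_ready in the frame of dock_ready below 0.062 m and angle between pack_ready's own z axis and vertical below 0.15 rad and distance of pack_busy from where it was at the start of the episode below 0.008 m); the arm keeps its last pose, push and grip.
It fails at once if the pack's lower front edge runs past the front edge of the charger's deck (x of pack_ready in the frame of dock_ready below -0.1 m).
It fails at once if the pack is lifted (12 mm above its docked height) or tipped (0.3 rad) (z of pack_ready in the frame of dock_ready above 0.0654 m or angle between pack_ready's own z axis and vertical above 0.3 rad).
It fails at once if the pack that is still charging is released or moved by more than 8 mm (distance of pack_busy from where it was at the start of the episode above 0.008 m).
It fails at once if another thing on the bench is shoved by more than 20 mm (distance of any of spare_pack, can_a, can_b, screwdriver, tape_roll, screw_jar, pruning_shears from where it was at the start of the episode above 0.02 m).
It also fails if it takes over 38 s, if anything falls off the work surface, if the arm or the gripper's body presses on something with over 40 N, if the wrist force passes 120 N, or if a joint passes its speed limit or range.

ROBOT

A 6-joint arm with a two-finger parallel gripper is mounted at the origin on the work surface. World frame = base frame: x ahead of the robot, y to its left, z up, the work surface at z = 0. Lengths are in m, angles in rad, forces in N, time in s.
With the tool pointing down it reaches from about 0.425 to 0.95 m from the base axis. Payload 3.5 kg.
Tool frame: the origin (TCP) lies midway between the tips of the shut fingers; the grasp point (between the pads) lies 19 mm behind it; z points along the fingers, y is the direction in which the jaws open and shut (so a half turn about z gives the same grasp; the last joint's range is limited). The gripper opens to 85 mm and grips with 20 to 120 N. Pads are 22 mm wide; open, the fingers measure 114 mm over their backs; the gripper's body (76 mm by 85 mm) begins 54 mm behind the grasp point. The pads swing forward as they close: fully open they stand 13 mm farther back than shut.
Start: joints at [1.15, 0.286, 1.577, -0, 1.279, -0.15], TCP at [0.181, 0.65, 0.231] pointing down, gripper open.
Joint ranges: [-2.77, 2.77], [-0.9, 2.22], [0.21, 2.48], [-1.53, 4.67], [0.24, 2.81], [-2.84, 2.84]. Speed limits (rad/s): [2.79, 2.79, 3.14, 3.14, 3.14, 3.14].

INTERFACE

Orientations are given as a unit quaternion [x, y, z, w].
In Python, from plant import * gives the robot as it stands.
- The arm moves only by the shell command python3 -m jog 'ROWS' [FORCE]. ROWS is a JSON object of lists of equal length, an entry for each row: "travel": the shift along the world's x, y, z in mm, a list of three; "dr": the turn, a rotation vector about the world's x, y, z in degrees, a list of three; "jaw": the closure in counts, from 0 (fully open) to 255 (shut). In form: {"travel": [[x, y, z], ...], "dr": [[wx, wy, wz], ...], "jaw": [jaw, ...]}. A call has 1 to 5 rows; each row shifts and turns the commanded pose from where the row before left it; what a row does not reach is not made up. A row lasts 1/12 s, in which the tool goes at most 41.7 mm and 7.16 degrees, less where a joint would pass 70% of its speed; a pose out of reach is approached as far as the arm can. A call is refused whole if a number of a shift passes 41.7 or a number of a turn 7.16, either way. A call with a gripper value outside its range is refused whole. The fingers move at their own pace and stop on an object; FORCE is the grip in N (left out, the last holds). Time passes only in rows, so rows that do not move let the fingers close. It gives the time, the measured TCP pose, the force and the opening at its end, in the units of the state.
- get_state(): the state, without advancing time (a new reading comes with each control period).
- read_camera(name): name is "scene" or "top" or "wrist"; returns the picture (420x560x3 uint8, red, green, blue); there is no depth.
- camera_info(name): a dict with "K" (3x3 intrinsics, pixels), "R" (3x3) and "t" (3): a world point X has camera coordinates R X + t; the wrist camera has in their place "mount" (4x4, takes a point from camera to tool coordinates, whose origin is the TCP and whose axes are the flange's). Camera axes: x right, y down, z forward; pixel columns grow to the right and rows downward; lengths in m; the calibration is good to about 2 mm. The wrist camera is an equidistant fisheye: a pixel r from the principal point sees the ray r / f radians off the axis. A picture is of the moment at which its call begins: read the wrist's pose just before it. camera_info takes no time and is no camera call.
- sign_off(): hands the job in, once; it reports no verdict.
The state is a dict: "time": time; "qpos": joint angles; "dq": joint speeds; "joint_efforts": joint torques, N m; "eef_pos": TCP position; "tcp_rot": TCP orientation; "contact_force": force on the tool from outside, world axes, zero at the start; "wrist_torque": the same for the moment, N m; "opening": opening from 0.0 (shut) to 1.0 (fully open).
Only numpy, scipy, OpenCV 4.12 (cv2) and the standard library are available. Lean on these libraries where they do the work, as an engineer would, in place of code of your own. Each camera call takes 0.05 s, during which the arm holds its last target. There are 200 camera calls.

## Working session

There is one attempt and no reset: what is moved stays moved. The work goes in short steps, Python scripts to look and compute and a shell command to move; the robot and the scene stay as the last step left them, time stands still between calls to the robot, and variables do not carry over. Pictures are saved under pics/ and viewed, about 8 in all and at most 12, crops included, and the job is handed in when it is done.

```bash
mkdir -p pics; ls; python3 - <<'E'
from plant import *
import cv2,numpy as np
s=get_state();print({k:np.round(v,3).tolist() for k,v in s.items()})
for n in("top","scene"):
    cv2.imwrite(f"pics/{n}0.png",cv2.cvtColor(read_camera(n),cv2.COLOR_RGB2BGR));i=camera_info(n);print(n,i)
print(camera_info("wrist"))
E
```

```text
pics
{'time': 0.0, 'qpos': [1.15, 0.287, 1.578, -0.0, 1.279, -0.15], 'dq': [-0.001, 0.0, -0.001, 0.0, 0.0, 0.003], 'joint_efforts': [0.002, -40.597, -29.264, -0.0, 0.006, 0.0], 'eef_pos': [0.18, 0.65, 0.23], 'tcp_rot': [0.135, 0.991, -0.001, -0.0], 'contact_force': [0.036, 0.243, -1.216], 'wrist_torque': [-0.02, -0.053, -0.003], 'opening': 1.001}
top {'K': array([[398.23307676,   0.        , 281.6813684 ],
       [  0.        , 398.23307676, 211.33936338],
       [  0.        ,   0.        ,   1.        ]]), 'R': array([[-0.01991054, -0.99980003, -0.00186531],
       [-0.98825253,  0.01996327, -0.15152032],
       [ 0.15152726, -0.00117345, -0.98845238]]), 't': array([0.02838861, 0.56153446, 1.33007228])}
scene {'K': array([[471.37853721,   0.        , 286.58593129],
       [  0.        , 471.37853721, 206.8637721 ],
       [  0.        ,   0.        ,   1.        ]]), 'R': array([[ 0.68916074,  0.72456466,  0.00796991],
       [ 0.57248826, -0.53770669, -0.61897391],
       [-0.44420115,  0.4311352 , -0.78537111]]), 't': array([-0.39006444, -0.26481544,  1.60275281])}
{'K': array([[325.1922621 ,   0.        , 282.89256172],
       [  0.        , 325.1922621 , 213.17592899],
       [  0.        ,   0.        ,   1.        ]]), 'mount': array([[-1.04053284e-03, -9.51465644e-01, -3.07753221e-01,
         7.84298198e-02],
       [ 9.99999454e-01, -9.60805865e-04, -4.10583857e-04,
         3.15523797e-04],
       [ 9.49653342e-05, -3.07753480e-01,  9.51466125e-01,
        -1.43767596e-01],
       [ 0.00000000e+00,  0.00000000e+00,  0.00000000e+00,
         1.00000000e+00]])}
```

View pics/top0.png

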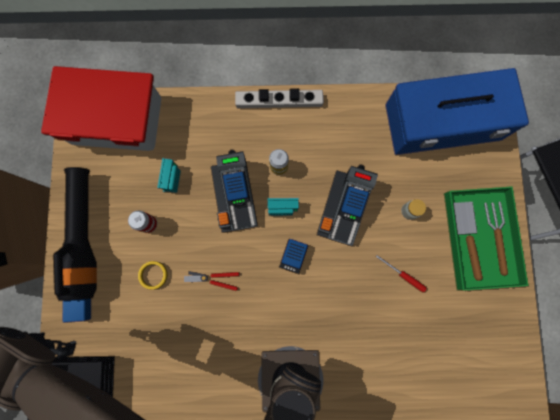

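View pics/scene0.png

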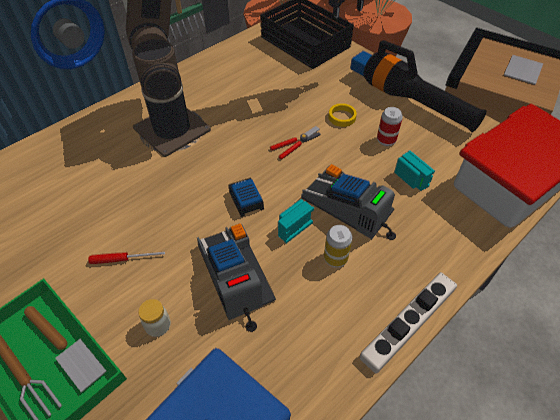

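The top view shows the green lamp at about (231,160) and its button at (224,218). The red-lamp charger is on the right, at about (350,200). The green charger's front faces the robot, toward -x.

```bash
cat > h.py <<'E'
from plant import *
import cv2,numpy as np
def ray(n,uv,z):
    i=camera_info(n);d=i["R"].T@np.linalg.inv(i["K"])@np.r_[uv,1.];c=-i["R"].T@i["t"]
    return c+d*(z-c[2])/d[2]
def blobs(img,lo,hi,amin=15):
    m=cv2.inRange(cv2.cvtColor(img,cv2.COLOR_RGB2HSV),np.array(lo),np.array(hi))
    n,l,st,c=cv2.connectedComponentsWithStats(m)
    return [(c[k],st[k],l==k) for k in range(1,n) if st[k,4]>=amin]
E
python3 - <<'E'
from h import *
for n in("top","scene"):
    im=cv2.cvtColor(cv2.imread(f"pics/{n}0.png"),cv2.COLOR_BGR2RGB)
    for nm,lo,hi,z in(("green",(50,150,120),(70,255,255),.124),("orange",(5,180,120),(16,255,255),.066),("blue",(100,120,50),(120,255,255),.12)):
        for c,s,m in blobs(im,lo,hi):
            ys,xs=np.nonzero(m);P=np.array([ray(n,(x,y),z)[:2] for x,y in zip(xs,ys)])
            w,v=np.linalg.eigh(np.cov(P.T)) ;a=np.degrees(np.arctan2(v[1,1],v[0,1]))
            print(n,nm,c.round(1),s[4],ray(n,c,z).round(4),"axis",a.round(1),np.sqrt(12*w).round(4))
E
```

```text
top green [229.9 159.6] 57 [0.7261 0.1849 0.124 ] axis 99.9 [0.0131 0.0494]
top green [487.2 245.8] 1871 [ 0.4248 -0.6372  0.124 ] axis -178.9 [0.1426 0.3044]
top orange [223.  218.3] 88 [0.5388 0.216  0.066 ] axis -173.4 [0.0272 0.037 ]
top orange [326.3 223.5] 95 [ 0.5138 -0.1325  0.066 ] axis 157.6 [0.0283 0.038 ]
top orange [ 66.7 276.1] 126 [0.356  0.7328 0.066 ] axis -175.0 [0.0264 0.0517]Traceback (most recent call last):
  File "<stdin>", line 6, in <module>
  File "h.py", line 4, in ray
    i=camera_info(n);d=i["R"].T@np.linalg.inv(i["K"])@np.r_[uv,1.];c=-i["R"].T@i["t"]
ValueError: time passes only in moves, steps and waits
```

```bash
python3 - <<'E'
from h import *
CI={n:camera_info(n) for n in("top","scene")}
def rr(n,uv):
    i=CI[n];d=i["R"].T@np.linalg.inv(i["K"])@np.r_[uv,1.];return -i["R"].T@i["t"],d/np.linalg.norm(d)
def on(n,uv,z):
    c,d=rr(n,uv);return c+d*(z-c[2])/d[2]
C={}
for n in CI:
    im=cv2.cvtColor(cv2.imread(f"pics/{n}0.png"),cv2.COLOR_BGR2RGB)
    for nm,lo,hi,z in(("green",(50,150,120),(70,255,255),.124),("orange",(5,180,120),(16,255,255),.066)):
        for c,s,m in blobs(im,lo,hi,30):
            if s[4]<400: print(n,nm,c.round(1),s[4],on(n,c,z).round(4))
            k=(n,nm)
            p=on(n,c,z)
            if abs(p[0]-.63)<.13 and abs(p[1]-.2)<.06: C[k]=c
for nm in("green","orange"):
    A=[];b=[]
    for n in CI:
        c,d=rr(n,C[(n,nm)]);M=np.eye(3)-np.outer(d,d);A.append(M);b.append(M@c)
    print(nm,np.linalg.lstsq(np.vstack(A),np.hstack(b),rcond=None)[0].round(4))
E
```

```text
top green [229.9 159.6] 57 [0.7261 0.1849 0.124 ]
top orange [223.  218.3] 88 [0.5388 0.216  0.066 ]
top orange [326.3 223.5] 95 [ 0.5138 -0.1325  0.066 ]
top orange [ 66.7 276.1] 126 [0.356  0.7328 0.066 ]
scene green [378.1 196.6] 66 [0.7241 0.187  0.124 ]
scene green [ 52.3 319.2] 354 [ 0.4563 -0.6102  0.124 ]
scene green [  6.6 380.5] 68 [ 0.5177 -0.7395  0.124 ]
scene green [ 28.9 400.3] 33 [ 0.5856 -0.724   0.124 ]
scene orange [391.6  58.6] 95 [0.3076 0.784  0.066 ]
scene orange [333.7 169.5] 99 [0.5422 0.2156 0.066 ]
scene orange [237.8 230.1] 134 [ 0.5166 -0.1341  0.066 ]
green [0.7253 0.1846 0.1271]
orange [0.5398 0.2172 0.0627]
```

```bash
python3 -m jog '{"travel":[[22,-28,0],[24,-31,0],[24,-31,0],[24,-31,0],[24,-31,0]],"dr":[[0,0,1.7],[0,0,1.7],[0,0,1.7],[0,0,1.7],[0,0,1.7]],"jaw":[100,100,100,100,100]}' && python3 -m jog '{"travel":[[24,-31,0],[24,-31,0],[24,-31,0],[24,-31,0],[24,-31,0]],"dr":[[0,0,1.7],[0,0,1.7],[0,0,1.7],[0,0,1.7],[0,0,1.7]],"jaw":[100,100,100,100,100]}' && python3 -m jog '{"travel":[[24,-31,0],[24,-31,0],[24,-31,0],[24,-31,0],[24,-31,0]],"dr":[[0,0,1.7],[0,0,1.7],[0,0,1.7],[0,0,1.7],[0,0,1.7]],"jaw":[100,100,100,100,100]}' && python3 -m jog '{"travel":[[0,0,0],[0,0,0]],"dr":[[0,0,0],[0,0,0]],"jaw":[100,100]}'; python3 - <<'E'
from h import *
s=get_state();print({k:np.round(s[k],4).tolist() for k in("time","eef_pos","tcp_rot","opening","contact_force")})
cv2.imwrite("pics/w1.png",cv2.cvtColor(read_camera("wrist"),cv2.COLOR_RGB2BGR))
E
```

```text
time: 0.52
eef_pos: [0.2989, 0.4967, 0.2307]
tcp_rot: [0.06, 0.998, -0.0, -0.0]
contact_force: [0.7, -0.4, -0.2]
opening: 0.606
time: 0.93
eef_pos: [0.419, 0.3416, 0.2309]
tcp_rot: [-0.014, 1.0, -0.0, -0.0]
contact_force: [0.8, 0.5, -0.2]
opening: 0.605
time: 1.35
eef_pos: [0.5391, 0.1866, 0.2309]
tcp_rot: [-0.088, 0.996, 0.0, -0.0]
contact_force: [1.1, 0.5, -0.8]
opening: 0.605
time: 1.52
eef_pos: [0.5392, 0.1866, 0.2306]
tcp_rot: [-0.085, 0.996, 0.0, -0.001]
contact_force: [-0.3, 0.7, 0.1]
opening: 0.611
{'time': 1.5167, 'eef_pos': [0.5392, 0.1866, 0.2306], 'tcp_rot': [-0.085, 0.9964, 0.0001, -0.0007], 'opening': 0.6107, 'contact_force': [-0.2872, 0.7042, 0.1395]}
```

View pics/w1.png

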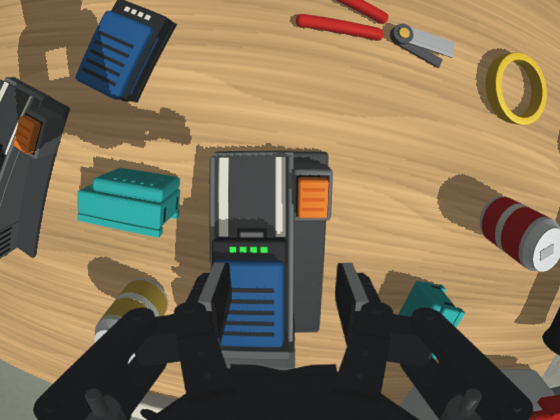

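The wrist view shows the button at about (313,198), the empty lane front between columns 215 and 285 ahead of the pack, and both fingers. The tool is nearly square to the charger. I'll refine the button position and yaw from this view.

```bash
python3 - <<'E'
from h import *
from scipy.spatial.transform import Rotation as Ro
s=get_state();i=camera_info("wrist");K=i["K"];M=i["mount"]
R=Ro.from_quat(s["tcp_rot"]).as_matrix()
def on(uv,z):
    v=(np.array(uv)-K[:2,2])/K[0,0];t=np.linalg.norm(v)
    d=R@M[:3,:3]@np.r_[v/t*np.sin(t),np.cos(t)];c=s["eef_pos"]+R@M[:3,3];return c+d*(z-c[2])/d[2]
im=cv2.cvtColor(cv2.imread("pics/w1.png"),cv2.COLOR_BGR2RGB)
for c,st,m in blobs(im,(5,150,170),(18,255,255),100):
    ys,xs=np.nonzero(m);P=np.array([on((x,y),.066)[:2]*1000 for x,y in zip(xs,ys)]).astype(np.float32)
    print("orange",c.round(1),st,on(c,.066).round(4),cv2.minAreaRect(P))
for c,st,m in blobs(im,(50,150,120),(70,255,255),20): print("led",c.round(1),st[4])
for c,st,m in blobs(im,(100,150,60),(120,255,255),800):
    ys,xs=np.nonzero(m);P=np.array([on((x,y),.105)[:2]*1000 for x,y in zip(xs,ys)]).astype(np.float32);print("blue",c.round(),on(c,.105).round(4),cv2.minAreaRect(P))
g=cv2.cvtColor(im,cv2.COLOR_RGB2HSV)
for y in (165,185,205,225):   # bright lane wall edges
    x=np.nonzero((g[y,205:300,2]>150)&(g[y,205:300,1]<60))[0]+205
    if len(x): print(y,x.min(),x.max(),x[np.diff(x,prepend=x[0])>3],[on((a,y),.045).round(4)[:2].tolist() for a in(x.min(),x.max())])
E
```

```text
orange [313.4 198.9] [ 299  181   30   37 1035] [0.5395 0.2186 0.066 ] ((539.8334350585938, 218.69107055664062), (37.04181671142578, 28.03736114501953), 9.643476486206055)
led [232.1 249.3] 39
led [243.  249.3] 39
led [253.1 249.4] 40
led [263.4 249.4] 45
blue [115.  53.] [0.425  0.0179 0.105 ] ((425.7987365722656, 14.358661651611328), (57.257877349853516, 70.72236633300781), 70.43953704833984)
blue [256. 302.] [0.6417 0.1788 0.105 ] ((649.06787109375, 172.65335083007812), (104.73596954345703, 66.079345703125), 9.643147468566895)
165 219 281 [276] [[0.5254, 0.1185], [0.5152, 0.182]]
185 219 281 [276] [[0.5466, 0.1212], [0.5359, 0.1855]]
205 219 282 [276] [[0.5684, 0.1238], [0.5571, 0.1902]]
225 276 282 [] [[0.5803, 0.1877], [0.5792, 0.194]]
```

```bash
python3 -m jog '{"travel":[[6,-1,-35],[0,0,-38],[0,0,-38],[0,0,-36],[0,0,0]],"dr":[[0,0,0],[0,0,0],[0,0,0],[0,0,0],[0,0,0]],"jaw":[100,100,100,100,100]}'; python3 - <<'E'
from h import *
s=get_state();print({k:np.round(s[k],4).tolist() for k in("time","eef_pos","tcp_rot","opening","contact_force")})
a=read_camera("wrist");b=read_camera("scene")[110:260,270:440]
b=cv2.resize(b,(476,420),interpolation=cv2.INTER_CUBIC)
cv2.imwrite("pics/w2.png",cv2.cvtColor(np.hstack([a[:,140:460],b]),cv2.COLOR_RGB2BGR))
E
```

```text
time: 1.98
eef_pos: [0.5371, 0.1878, 0.0757]
tcp_rot: [-0.088, 0.996, -0.0, -0.009]
contact_force: [-2.2, -1.1, -0.9]
opening: 0.604
{'time': 1.9833, 'eef_pos': [0.5371, 0.1878, 0.0757], 'tcp_rot': [-0.088, 0.9961, -0.0005, -0.0085], 'opening': 0.604, 'contact_force': [-2.1733, -1.1402, -0.9316]}
```

View pics/w2.png

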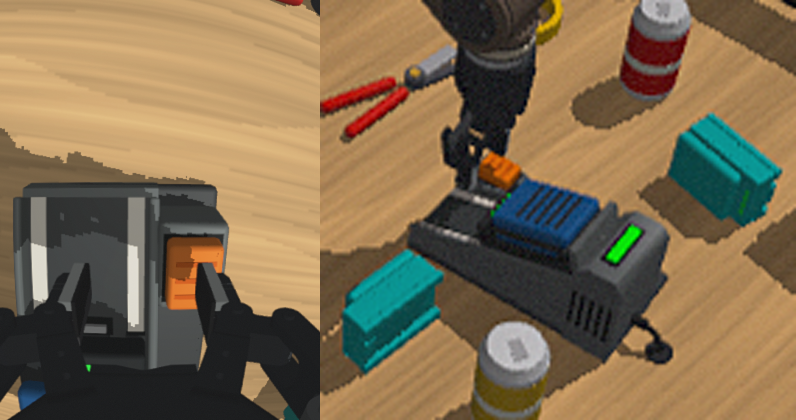

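The lane finger hangs inside the lane and the other is over the button. The arm is still settling, with the tool tilted and short in x, so I'll let it settle before pressing.

```bash
python3 -m jog '{"travel":[[0,0,0],[0,0,0],[0,0,0]],"dr":[[0,0,0],[0,0,0],[0,0,0]],"jaw":[100,100,100]}'
```

```text
time: 2.33
eef_pos: [0.5465, 0.188, 0.0876]
tcp_rot: [-0.087, 0.996, 0.0, 0.003]
contact_force: [0.3, -0.2, -0.2]
opening: 0.606
```

```bash
python3 -m jog '{"travel":[[0,-2,-4],[0,0,-4],[0,0,0],[0,0,0]],"dr":[[0,0,0],[0,0,0],[0,0,0],[0,0,0]],"jaw":[100,100,100,100]}' ;python3 -m jog '{"travel":[[0,0,0],[0,0,0],[0,0,0]],"dr":[[0,0,0],[0,0,0],[0,0,0]],"jaw":[100,100,100]}'
```

```text
time: 2.67
eef_pos: [0.5442, 0.1852, 0.076]
tcp_rot: [-0.087, 0.996, -0.0, -0.0]
contact_force: [0.7, 0.3, -0.1]
opening: 0.609
time: 2.92
eef_pos: [0.5446, 0.1854, 0.0763]
tcp_rot: [-0.087, 0.996, 0.0, 0.0]
contact_force: [0.4, -0.0, -0.5]
opening: 0.609
```

```bash
for k in 1; do python3 -m jog '{"travel":[[0,0,-3],[0,0,-3],[0,0,0],[0,0,0]],"dr":[[0,0,0],[0,0,0],[0,0,0],[0,0,0]],"jaw":[100,100,100,100]}'; done; python3 -m jog '{"travel":[[0,0,-3],[0,0,0],[0,0,0]],"dr":[[0,0,0],[0,0,0],[0,0,0]],"jaw":[100,100,100]}'; python3 -m jog '{"travel":[[0,0,-3],[0,0,0],[0,0,0]],"dr":[[0,0,0],[0,0,0],[0,0,0]],"jaw":[100,100,100]}'
```

```text
time: 3.25
eef_pos: [0.5442, 0.1854, 0.0698]
tcp_rot: [-0.087, 0.996, -0.0, -0.0]
contact_force: [-1.1, 0.2, 0.2]
opening: 0.609
time: 3.5
eef_pos: [0.5444, 0.1854, 0.0671]
tcp_rot: [-0.087, 0.996, -0.0, -0.0]
contact_force: [0.4, -0.9, -0.1]
opening: 0.609
time: 3.75
eef_pos: [0.5444, 0.1854, 0.0641]
tcp_rot: [-0.087, 0.996, -0.0, -0.0]
contact_force: [-0.1, -0.2, 0.4]
opening: 0.608
```

```bash
python3 - <<'E'
from h import *
a=read_camera("wrist")[150:400,120:400];b=read_camera("top")[140:250,190:300]
cv2.imwrite("pics/w3.png",cv2.cvtColor(np.hstack([cv2.resize(a,(448,400)),cv2.resize(b,(350,400))]),cv2.COLOR_RGB2BGR))
E
```

```text
(no output)
```

View pics/w3.png

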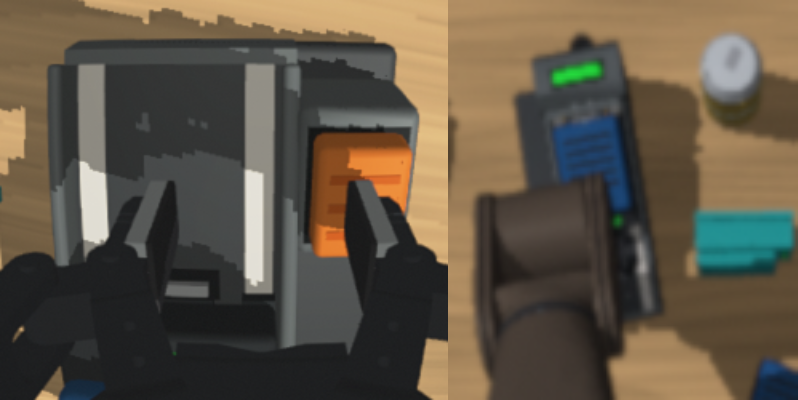

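The right finger is over the middle of the button cap, at (370,215) in the crop. The left finger is well inside the lane at (155,225), with the pack's front behind it. Now I'll press.

```bash
python3 -m jog '{"travel":[[0,0,-3],[0,0,0],[0,0,0]],"dr":[[0,0,0],[0,0,0],[0,0,0]],"jaw":[100,100,100]}';python3 -m jog '{"travel":[[0,0,-3],[0,0,0],[0,0,0]],"dr":[[0,0,0],[0,0,0],[0,0,0]],"jaw":[100,100,100]}'
```

```text
time: 4.1
eef_pos: [0.5449, 0.1854, 0.0615]
tcp_rot: [-0.087, 0.996, 0.0, 0.0]
contact_force: [-0.2, -0.3, -0.0]
opening: 0.61
time: 4.35
eef_pos: [0.5449, 0.1855, 0.0585]
tcp_rot: [-0.087, 0.996, 0.0, 0.0]
contact_force: [0.5, -0.2, 1.1]
opening: 0.608
```

```bash
python3 -m jog '{"travel":[[0,0,-2],[0,0,0],[0,0,0]],"dr":[[0,0,0],[0,0,0],[0,0,0]],"jaw":[100,100,100]}'; python3 -m jog '{"travel":[[0,0,-4],[0,0,-3],[0,0,0],[0,0,0],[0,0,0]],"dr":[[0,0,0],[0,0,0],[0,0,0],[0,0,0],[0,0,0]],"jaw":[100,100,100,100,100]}'
```

```text
time: 4.6
eef_pos: [0.5439, 0.1854, 0.0561]
tcp_rot: [-0.087, 0.996, 0.0, -0.001]
contact_force: [-1.9, -0.5, 3.6]
opening: 0.606
time: 5.02
eef_pos: [0.5441, 0.1855, 0.0524]
tcp_rot: [-0.087, 0.996, -0.0, -0.002]
contact_force: [-9.5, -2.4, 19.1]
opening: 0.608
```

```bash
python3 -m jog '{"travel":[[0,0,1],[0,0,0],[0,0,0],[0,0,0],[0,0,0]],"dr":[[0,0,0],[0,0,0],[0,0,0],[0,0,0],[0,0,0]],"jaw":[100,100,100,100,100]}'; python3 - <<'E'
from h import *
s=get_state();print(s["contact_force"],s["wrist_torque"],s["eef_pos"])
a=read_camera("wrist")[150:400,120:400];b=read_camera("scene")[140:260,290:410]
cv2.imwrite("pics/w4.png",cv2.cvtColor(np.hstack([cv2.resize(a,(400,400)),cv2.resize(b,(400,400))]),cv2.COLOR_RGB2BGR))
E
```

```text
time: 5.43
eef_pos: [0.544, 0.1855, 0.0524]
tcp_rot: [-0.087, 0.996, -0.0, -0.001]
contact_force: [-7.0, -2.6, 15.4]
opening: 0.608
[-6.99183801 -2.56526652 15.41801344] [0.15026461 1.22705671 0.05786707] [0.54403984 0.18545695 0.05244261]
```

View pics/w4.png

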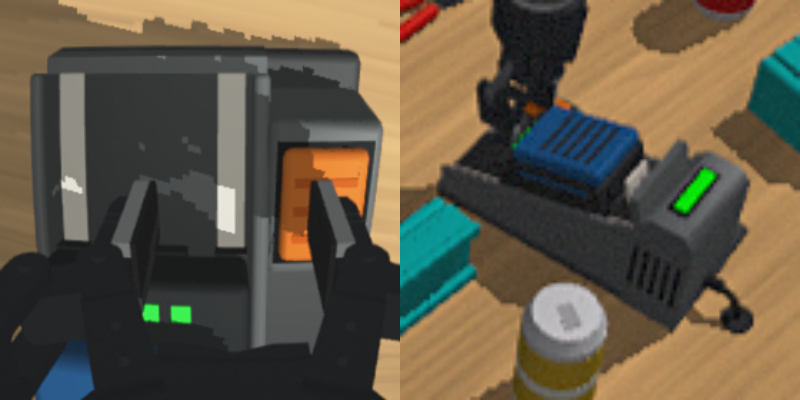

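```bash
python3 -m jog '{"travel":[[0,0,0],[0,0,0],[0,0,0],[0,0,0],[0,0,0]],"dr":[[0,0,0],[0,0,0],[0,0,0],[0,0,0],[0,0,0]],"jaw":[100,100,100,100,100]}'; python3 - <<'E'
from h import *
i=camera_info("scene")
def on(uv,z):
    d=i["R"].T@np.linalg.inv(i["K"])@np.r_[uv,1.];c=-i["R"].T@i["t"];return c+d*(z-c[2])/d[2]
now=read_camera("scene");old=cv2.cvtColor(cv2.imread("pics/scene0.png"),cv2.COLOR_BGR2RGB)
ax=np.array([np.cos(.17),np.sin(.17)])
for n,im in(("old",old),("now",now)):
    for c,st,m in blobs(im,(100,120,50),(120,255,255),150):
        if 320<c[0]<380 and 160<c[1]<220 or 200<c[0]<250 and 230<c[1]<280:
            ys,xs=np.nonzero(m);p=np.array([on((x,y),.105)[:2]@ax for x,y in zip(xs,ys)]);print(n,c.round(1),st[4],"rear",np.percentile(p,98).round(4),"front",np.percentile(p,2).round(4))
s=get_state();print(s["time"],s["contact_force"].round(1))
E
```

```text
time: 5.95
eef_pos: [0.544, 0.1855, 0.0524]
tcp_rot: [-0.087, 0.996, -0.0, -0.001]
contact_force: [-6.9, -1.8, 14.7]
opening: 0.607
old [350.1 186. ] 484 rear 0.6963 front 0.6192
old [225.7 254.8] 616 rear 0.5715 front 0.4889
now [342.2 183.4] 475 rear 0.6734 front 0.5973
now [225.7 254.9] 624 rear 0.5724 front 0.4889
6.0 [-7.2 -2.2 14.5]
```

```bash
python3 -c "
from plant import *
print(sign_off())"
```

```text
the job is handed in; nothing more can be done
None
```

The green-lamp charger's pack is undocked and trapped in its lane against one finger, with the other finger still holding the orange button down. I handed the job in at about 6 s on the robot's clock; sign-off reports no verdict.

- **Pop distance:** the scene camera shows the pack about 22 mm forward of docked. That puts it near x ≈ -0.04 m in the charger's frame, inside the allowed -0.09 to -0.028 m.
- **Holding force:** the force on the tool was steady at about 7 N along the lane and 15 N upward. The upward force exceeds the button spring's 5 N, so the button appears to be fully down. The pack's share was not measured separately.
- **At rest:** the tool pose and the forces barely changed over the last second. I did not measure the pack's own speed.
- **Red-lamp pack:** its image position shifted by at most 0.1 pixel, so it is still docked.
- **Other objects:** I did not measure them individually. The arm only touched the button and the pack.

No final check failed. The arm overshot and wobbled on the fast descent, so I let it settle before pressing the button.

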